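Roll the thick vial onto the reading line

TASK

On the tube reading station, roll the thick vial across the plate, by pushing it with the fingertips so that it turns rather than slides and is never lifted, until it lies still on the engraved line, with the line running along under its middle. Then press the key on top of the reader head fully down and let it come up again. Leave the slim vial and everything else where it is.

Things in the scene. Friction and masses are not known exactly. Their poses are not given: they have to be found in the camera images.
- station: Tube reading station, fixed to the bench at a varying yaw: bare aluminium plate 200 (its x) by 360 (its y) by 12 mm thick; on its far (+x) end a white reader head, 70 along x, 130 along y, top 62 mm above the bench, face 105 mm and centre 140 mm from the plate's centre. Origin: centre of the plate's underside.
- line_mid (a point): Middle of the engraved straight black line, on the plate's upper face (12 mm above the bench), in the middle of the plate. The line is 184 mm long and 4 mm wide and runs along this point's x axis, towards the reader's window; y lies across it in the plate, z up.
- thick_vial: Vial to roll: smooth amber glass, white cap, a true cylinder 30 mm in diameter, 100 mm long, 50 to 100 g, nearly parallel to the line, 60 to 110 mm to either side. Origin: its centre, 15 mm above the plate; x is its axis (cap at -x), y and z turn as it rolls. Pushed at mid-height or just above it rolls; much higher it may jam and slide. Drag stops it within 2 mm after pushes below 50 mm/s.
- slim_vial: Another vial of the same make, to be left alone: 18 mm in diameter, 100 mm long, lying on the plate on the other side of the line. Origin: its centre, x along its axis.
- read_key_top (a point): Centre of the upper face of the read key: a white round spring button 28 mm in diameter in a grey collar 44 mm in diameter, on top of the reader head, 84 mm above the bench, pressed straight down.
- read_key (a joint): Travel of the read key: 0 up, 0.006 m fully down. About 1.5 N starts it, 5 N takes it fully down; a spring returns it.
- small_jar: Small amber jar, 20 mm in diameter, 36 mm tall, upright on the plate near its edge on the robot's side. Origin: centre of its foot. Leave alone.
- beaker: Clear plastic beaker, 68 mm wide, 75 mm tall, on the bench past the plate's +y edge. Origin: centre of its foot. Leave alone.
- reagent: White bottle, 56 mm in diameter, 85 mm tall, on the bench past the plate's -y edge. Origin: centre of its foot. Leave alone.
- wrench: Steel fitting wrench, 150 mm long, lying flat on the bench beside the reader head, on its -y side. Leave alone.
- adapter: Steel ring, 48 mm in diameter, 18 mm high, flat on the bench beside the reader head, on its +y side. Leave alone.
Things that resemble listed ones, but are neither listed nor needed, are in the scene too. Leave any green or yellow look-alike of the thick_vial alone.

How it is judged:
On the way, in this order (a step that is already met when the one before it is completed fails the run):
1. the thick vial has been rolled through at least a quarter turn on the plate (angle between thick_vial's own z axis and vertical above 1.5 rad and z of thick_vial in the frame of line_mid below 0.025 m).
2. the thick vial lies still along the line, its axis within 6 mm of it (y of thick_vial in the frame of line_mid between -0.006 and 0.006 m and x of thick_vial in the frame of line_mid between -0.04 and 0.04 m and angle between the x axis of thick_vial and the x axis of line_mid, either way round below 0.15 rad and z of thick_vial in the frame of line_mid between 0.01 and 0.02 m and linear speed of thick_vial below 0.01 m/s), for 0.3 s.
3. the read key is pressed down (more than 4 of its 6 mm) with the vial on the line (all of step 2 and value of joint read_key above 0.004 m).
At the end, for the whole second after the job is handed in: Thick vial at rest on the plate: axis within 6 mm of the line, parallel within 0.15 rad, centre within 40 mm of the line's middle lengthways; key up again (within 2 mm); slim vial and small jar within 15 mm, other things within 20 mm, of where they stood (all of step 2 and value of joint read_key below 0.002 m and angular speed of thick_vial below 0.3 rad/s and distance of each of slim_vial, small_jar from where it was at the start of the episode below 0.015 m and distance of each of beaker, reagent, wrench, adapter from where it was at the start of the episode below 0.02 m); the robot touches nothing.
It fails at once if the thick vial is lifted more than 10 mm off the plate (z of thick_vial in the frame of line_mid above 0.025 m).
It fails at once if the slim vial or another bystander is shifted (15 mm on the plate, 20 mm on the bench) (distance of any of slim_vial, small_jar from where it was at the start of the episode above 0.015 m or distance of any of beaker, reagent, wrench, adapter from where it was at the start of the episode above 0.02 m).
It also fails if it takes over 48 s, if anything falls off the work surface, if the arm or the gripper's body presses on something with over 40 N, if the wrist force passes 120 N, or if a joint passes its speed limit or range.

ROBOT

A 6-joint arm with a two-finger parallel gripper is mounted at the origin on the work surface. World frame = base frame: x ahead of the robot, y to its left, z up, the work surface at z = 0. Lengths are in m, angles in rad, forces in N, time in s.
With the tool pointing down it reaches from about 0.275 to 1 m from the base axis. Payload 8.4 kg.
Tool frame: the origin (TCP) lies midway between the tips of the shut fingers; the grasp point (between the pads) lies 19 mm behind it; z points along the fingers, y is the line along which they close (so a half turn about z gives the same grasp; the last joint's range is limited). The gripper opens to 85 mm and grips with 20 to 120 N. Pads are 22 mm wide; open, the fingers measure 114 mm over their backs; the gripper's body (76 mm by 85 mm) begins 54 mm behind the grasp point. The pads swing forward as they close: fully open they stand 13 mm farther back than shut.
Start: joints at [1.1, 0.353, 1.633, -0, 1.155, -0.002], TCP at [0.282, 0.558, 0.231] pointing down, gripper open.
Joint ranges: [-2.63, 2.63], [-0.92, 2.1], [0.06, 2.66], [-1.3, 4.44], [0, 2.69], [-3.02, 3.02]. Speed limits (rad/s): [2.22, 2.22, 2.79, 3.14, 3.14, 3.14].

INTERFACE

Orientations are given as a rotation vector (axis times angle).
In Python, from bench import telemetry, optics, order, nets gives the robot as it stands.
- The arm moves only by the tool jog_arm, never from a script. Its argument "plan" is a list of rows, each an object with "dp": the shift along the tool's x, y, z each as a share of 250 mm, from -1 to 1, a list of three; "turn": the turn about the tool's z as a share of 360 degrees, from -1 to 1; "grip": the gripper command: -1 is shut, 1 is fully open, values between are in proportion. In form: [{"dp": [tx, ty, tz], "turn": turn, "grip": grip}, ...]. A call has 1 to 12 rows; each row shifts and turns the commanded pose from where the row before left it, along the tool's axes as they then stand; what a row does not reach is not made up. A row lasts 1/12 s, in which the tool goes at most 41.7 mm and 7.16 degrees, less where a joint would pass 70% of its speed; a pose out of reach is approached as far as the arm can. A call with a number of a shift or a turn outside -1 to 1 is refused whole. A call with a gripper value outside its range is refused whole. The fingers move at their own pace and stop on an object; the grip force is fixed at half the most. Time passes only in rows, so rows that do not move let the fingers close. It gives the time, the measured TCP pose, the force, the opening and the grip force at its end, in the units of the state.
- telemetry.read_state(): the state, without advancing time (a new reading comes with each control period).
- optics.get_image(name): name is "scene" or "top" or "wrist"; returns a dict with "pixels" (480x640x3 uint8, blue, green, red), "depth" (480x640 float32, m along the optical axis (not along the pixel's ray), 0 where there is no reading), "vertical_fov" (degrees; the focal length in pixels is half the picture's height over the tangent of half this angle, whatever the lens; pixels are square), "cx", "cy" (the principal point, pixels), "extrinsics" (4x4, takes a point from camera to world coordinates); the wrist camera has in their place "tool_from_camera" (4x4, takes a point from camera to tool coordinates, whose origin is the TCP and whose axes are the flange's). Camera axes: x right, y down, z forward; pixel columns grow to the right and rows downward; lengths in m; the calibration is good to about 2 mm. A picture is of the moment at which its call begins: read the wrist's pose just before it.
- order.close_job(): hands the job in; it is judged then, once.
Trained networks look in a picture, given as the dict that the camera call returned (one of the last four; its "shot" number tells which), for a name from the list of things; names that differ only in an ending like _2 or _b are one class to them, and where a whole thing is asked for, a point or a joint stands for the part that bears it (a point fixed in the world has none). Each returns a list of dicts, best first, with "p" (0 to 1); they miss things now and then, are a little off and sometimes report something else, mostly with a low value. They report only what shows in the picture. A call takes as long as a camera call. They do not tell look-alikes from the thing itself.
- nets.boxes_of(label, picture): "centre" ([column, row] as shares, 0 to 1, of the picture: columns of its width, rows of its height, amid what is visible of it).
- nets.trace(label, picture): "mask" (480x640 bool, what is visible of it) and "centre" ([column, row] as shares, 0 to 1, of the picture: columns of its width, rows of its height, amid what is visible of it).
- nets.place_of(label, picture): "centre" ([column, row] as shares, 0 to 1, of the picture: columns of its width, rows of its height: a listed point, or the origin of a listed thing).
The state is a dict: "clock": time; "joint_pos": joint angles; "qvel": joint speeds; "joint_torque": joint torques, N m; "tool_pos": TCP position; "tool_rot": TCP orientation; "ft_force": force on the tool from outside, world axes, zero at the start; "wrist_torque": the same for the moment, N m; "grip_width": finger opening in m; "finger_force": force on a finger pad.
Only numpy, scipy, OpenCV 4.12 (cv2) and the standard library are available. Lean on these libraries where they do the work, as an engineer would, in place of code of your own. Each camera call takes 0.05 s, during which the arm holds its last target. There are 200 camera calls.

## Working session

There is one attempt and no reset: what is moved stays moved. The work goes in short steps, Python scripts to look and compute and a tool call to move; the robot and the scene stay as the last step left them, time stands still between calls to the robot, and variables do not carry over. Pictures are saved under pics/ and viewed, at most 10 in all, crops included, and the job is handed in when it is done.

Besides the shell and the picture viewer there is one more tool, called after ">>>" as a command line: name --argument value ..., lists and objects as JSON in quotes. jog_arm: Moves the arm, as the interface text tells. Its arguments: {"type":"object","properties":{"plan":{"type":"array","items":{"type":"object","properties":{"dp":{"type":"array","items":{"type":"number","minimum":-1,"maximum":1}},"turn":{"type":"number","minimum":-1,"maximum":1},"grip":{"type":"number"}}}}},"required":["plan"]}

```bash
mkdir -p pics
cat > h.py <<'E'
import numpy as np, cv2
from bench import telemetry, optics, order, nets
from scipy.spatial.transform import Rotation as R
def K(im):
    f=240/np.tan(np.radians(im["vertical_fov"])/2); return f,im["cx"],im["cy"]
def ext(im,st=None):
    if "extrinsics" in im: return np.array(im["extrinsics"])
    T=np.eye(4);T[:3,:3]=R.from_rotvec(st["tool_rot"]).as_matrix();T[:3,3]=st["tool_pos"]
    return T@np.array(im["tool_from_camera"])
def onplane(im,T,u,v,z):
    f,cx,cy=K(im); d=T[:3,:3]@np.array([(u-cx)/f,(v-cy)/f,1]); o=T[:3,3]
    return o+d*(z-o[2])/d[2]
def dep(im,T,u,v):
    f,cx,cy=K(im); z=float(im["depth"][int(v),int(u)]); return T[:3,:3]@np.array([(u-cx)/f*z,(v-cy)/f*z,z])+T[:3,3]
E
python3 - <<'E'
from h import *
st=telemetry.read_state(); print(st["clock"],st["tool_pos"],st["tool_rot"],st["grip_width"])
H=dict(line_mid=.012,thick_vial=.027,slim_vial=.021,read_key_top=.084,small_jar=.012,beaker=0,reagent=0,station=0)
for cam in ("top","scene"):
    im=optics.get_image(cam); T=ext(im); cv2.imwrite(f"pics/{cam}0.png",im["pixels"])
    for n,z in H.items():
        for r in nets.place_of(n,im)[:3]:
            u,v=r["centre"][0]*640,r["centre"][1]*480
            print(cam,n,round(r["p"],2),round(u),round(v),onplane(im,T,u,v,z).round(3),dep(im,T,min(u,639),min(v,479)).round(3))
E
```

```text
0.0 [0.28215543 0.55713254 0.23054093] [-7.29553513e-01 -3.05536627e+00  2.18359805e-03] 0.08561131799186691
top line_mid 0.82 332 252 [ 0.494 -0.062  0.012] [ 0.494 -0.062  0.009]
top line_mid 0.73 378 247 [ 0.505 -0.164  0.012] [ 0.504 -0.16   0.039]
top thick_vial 0.73 490 168 [ 0.676 -0.411  0.027] [ 0.675 -0.411  0.029]
top thick_vial 0.7 405 339 [ 0.306 -0.216  0.027] [ 0.307 -0.215  0.031]
top thick_vial 0.66 378 246 [ 0.506 -0.162  0.027] [ 0.506 -0.161  0.039]
top slim_vial 0.71 296 248 [0.504 0.016 0.021] [0.503 0.016 0.028]
top read_key_top 0.44 334 180 [ 0.64  -0.066  0.084] [ 0.64  -0.066  0.083]
top small_jar 0.47 309 290 [ 0.411 -0.011  0.012] [ 0.412 -0.012  0.045]
top beaker 0.83 206 261 [0.478 0.219 0.   ] [0.478 0.218 0.002]
top beaker 0.52 243 186 [0.645 0.137 0.   ] [0.645 0.137 0.001]
top reagent 0.93 451 259 [ 0.478 -0.328  0.   ] [ 0.476 -0.311  0.057]
top reagent 0.61 298 246 [0.508 0.014 0.   ] [0.507 0.012 0.029]
top station 0.83 337 255 [ 0.488 -0.075  0.   ] [ 0.487 -0.074  0.008]
scene line_mid 0.61 289 256 [ 0.492 -0.064  0.012] [ 0.492 -0.064  0.012]
s
[... 475 characters left out ...]
85 [ 0.64  -0.066  0.084] [ 0.638 -0.066  0.082]
scene small_jar 0.63 286 286 [ 0.579 -0.073  0.012] [ 0.642 -0.071  0.085]
scene small_jar 0.57 312 228 [ 0.402 -0.008  0.012] [ 0.412 -0.009  0.021]
scene beaker 0.85 414 247 [0.472 0.223 0.   ] [0.51  0.208 0.037]
scene beaker 0.56 287 256 [ 0.481 -0.068  0.   ] [ 0.492 -0.068  0.011]
scene reagent 0.9 171 256 [ 0.463 -0.33   0.   ] [ 0.499 -0.315  0.036]
scene reagent 0.44 188 323 [ 0.651 -0.264  0.   ] [ 0.657 -0.262  0.008]
scene reagent 0.35 313 230 [ 0.399 -0.005  0.   ] [ 0.417 -0.006  0.016]
scene station 0.74 290 255 [ 0.479 -0.062  0.   ] [ 0.491 -0.062  0.012]
scene station 0.72 313 227 [ 0.385 -0.006  0.   ] [ 0.413 -0.007  0.024]
```

View pics/top0.png

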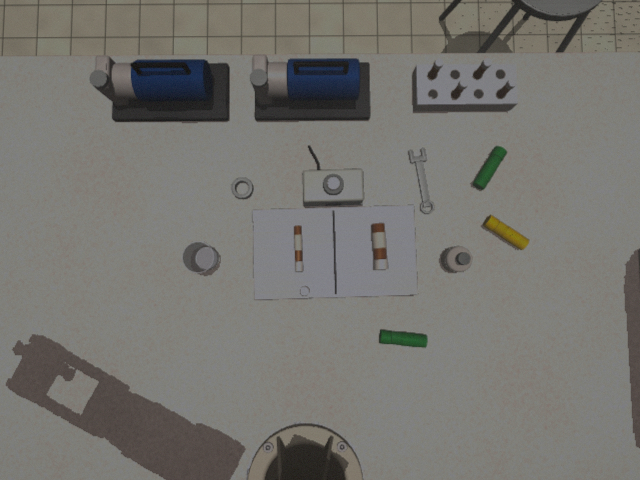

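View pics/scene0.png

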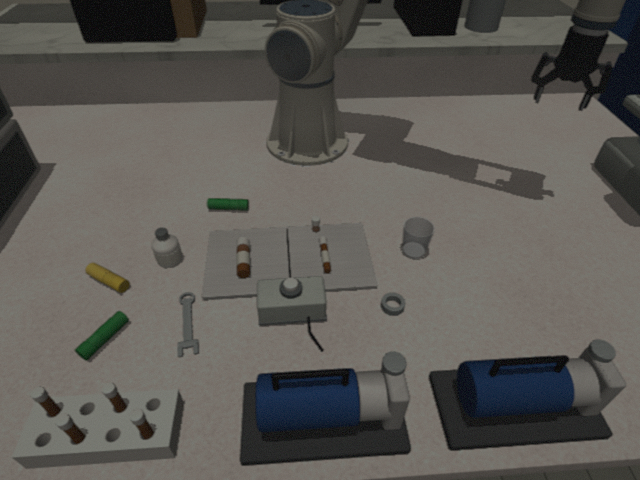

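The amber, white-capped vial at top (379,246) is on the plate and fits the thick vial. The look-alikes are green (403,339), green (490,168) and yellow (507,232), all on the bench. The slim vial is at (298,248). The line runs from (334,210) to (336,295), and the key is at (334,184).

Run:
```python
from h import *
im=optics.get_image("top"); T=ext(im); p=im["pixels"]
cv2.imwrite("pics/crop1.png",cv2.resize(p[165:305,245:425],None,fx=4,fy=4,interpolation=cv2.INTER_CUBIC))
g=p.max(2).astype(float)
pts=[]
for v in range(216,292):
    w=g[v,327:345]; d=np.clip(np.median(w)-w-15,0,None)
    if d.sum()>0: pts.append(onplane(im,T,327+(d*np.arange(18)).sum()/d.sum(),v,.012)[:2])
pts=np.array(pts); a,b=np.polyfit(pts[:,0],pts[:,1],1); print("line",len(pts),a,b,pts[:,0].min(),pts[:,0].max(),pts[:,0].mean(),pts[:,1].mean(),np.std(pts[:,1]-a*pts[:,0]-b))
for n,z in (("thick_vial",.038),("slim_vial",.028)):
    for r in nets.trace(n,im)[:4]:
        v,u=np.nonzero(r["mask"]); q=np.array([onplane(im,T,i,j,z)[:2] for i,j in zip(u,v)]); m=q.mean(0); e,ev=np.linalg.eigh(np.cov((q-m).T)); print(n,r["p"],m.round(3),ev[:,1].round(3),(4*np.sqrt(e)).round(3),np.ptp(q,0).round(3))
```

```text
line 76 0.018929591584526728 -0.07668605909363257 0.4088847122797592 0.5743487371125665 0.49128300749792225 -0.06738627240927891 0.00027745146243314956
thick_vial 0.92 [ 0.676 -0.408] [-0.838  0.545] [0.033 0.12 ] [0.093 0.073]
thick_vial 0.77 [ 0.31 -0.21] [0.105 0.994] [0.032 0.114] [0.036 0.102]
thick_vial 0.71 [ 0.506 -0.164] [-0.999 -0.053] [0.033 0.114] [0.099 0.031]
thick_vial 0.57 [ 0.534 -0.437] [0.567 0.824] [0.034 0.117] [0.074 0.096]
slim_vial 0.76 [0.504 0.012] [-1.    -0.028] [0.02  0.113] [0.098 0.017]
slim_vial 0.56 [0.639 0.133] [0.252 0.968] [0.053 0.056] [0.044 0.046]
```

View pics/crop1.png

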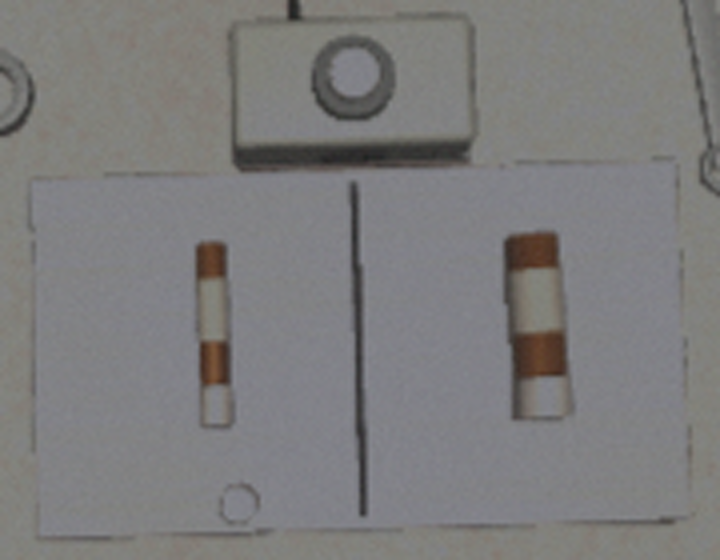

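The crop confirms it: the amber, white-capped vial on the right of the line is the thick one. The slim one is on the left, and the jar's foot is at crop (240,503). First I turn the tool so that its y lies along the line.

>>> jog_arm --plan '[{"dp": [0,0,0],"turn": 0.0192,"grip": 1},{"dp": [0,0,0],"turn": 0.0192,"grip": 1},{"dp": [0,0,0],"turn": 0.0192,"grip": 1},{"dp": [0,0,0],"turn": 0.0192,"grip": 1},{"dp": [0,0,0],"turn": 0.0192,"grip": 1},{"dp": [0,0,0],"turn": 0.0192,"grip": 1},{"dp": [0,0,0],"turn": 0.0192,"grip": 1},{"dp": [0,0,0],"turn": 0.0192,"grip": 1},{"dp": [0,0,0],"turn": 0.0192,"grip": 1},{"dp": [0,0,0],"turn": 0,"grip": 1}]'

```text
clock: 1.88
tool_pos: [0.2824, 0.5576, 0.2313]
tool_rot: [-2.21, -2.233, -0.0]
ft_force: [0.1, 0.6, -0.7]
grip_width: 0.0849
finger_force: 0.0
```

>>> jog_arm --plan '[{"dp": [-0.15,0.044,0],"turn": -0.0014,"grip": 1},{"dp": [-0.15,0.044,0],"turn": 0,"grip": 1},{"dp": [-0.15,0.044,0],"turn": 0,"grip": 1},{"dp": [-0.15,0.044,0],"turn": 0,"grip": 1},{"dp": [-0.15,0.044,0],"turn": 0,"grip": 1},{"dp": [-0.15,0.044,0],"turn": 0,"grip": 1},{"dp": [-0.15,0.044,0],"turn": 0,"grip": 1},{"dp": [-0.15,0.044,0],"turn": 0,"grip": 1},{"dp": [-0.15,0.044,0],"turn": 0,"grip": 1},{"dp": [-0.15,0.044,0],"turn": 0,"grip": 0.2},{"dp": [-0.15,0.044,0],"turn": 0,"grip": 0.2},{"dp": [-0.15,0.044,0],"turn": 0,"grip": 0.2}]'

```text
clock: 2.88
tool_pos: [0.4256, 0.1091, 0.2316]
tool_rot: [2.188, 2.254, 0.001]
ft_force: [0.4, -0.0, -0.2]
grip_width: 0.0523
finger_force: 0.0
```

>>> jog_arm --plan '[{"dp": [-0.15,0.044,0],"turn": 0,"grip": 0.2},{"dp": [-0.15,0.044,0],"turn": 0,"grip": 0.2},{"dp": [-0.15,0.044,0],"turn": 0,"grip": 0.2},{"dp": [-0.15,0.044,0],"turn": 0,"grip": 0.2},{"dp": [-0.15,0.044,0],"turn": 0,"grip": 0.2},{"dp": [0,0,0],"turn": 0,"grip": 0.2},{"dp": [0,0,0],"turn": 0,"grip": 0.2}]'

```text
clock: 3.47
tool_pos: [0.4853, -0.0769, 0.2312]
tool_rot: [-2.193, -2.249, -0.0]
ft_force: [-0.6, -0.5, 0.1]
grip_width: 0.0513
finger_force: 0.0
```

Run:
```python
from h import *
st=telemetry.read_state(); im=optics.get_image("wrist"); T=ext(im,st); cv2.imwrite("pics/w1.png",im["pixels"])
print(st["clock"],st["tool_pos"],st["tool_rot"],st["grip_width"],np.array(im["tool_from_camera"]).round(3))
for n,z in (("line_mid",.012),("thick_vial",.027)):
    for r in nets.place_of(n,im)[:3]:
        u,v=r["centre"][0]*640,r["centre"][1]*480; print(n,r["p"],round(u),round(v),onplane(im,T,u,v,z).round(4))
for r in nets.trace("thick_vial",im)[:2]:
    v,u=np.nonzero(r["mask"]); q=np.array([onplane(im,T,i,j,.036)[:2] for i,j in zip(u[::5],v[::5])]); m=q.mean(0); e,ev=np.linalg.eigh(np.cov((q-m).T)); print(r["p"],m.round(3),ev[:,1].round(3),np.ptp(q,0).round(3))
```

```text
3.4667 [ 0.48526369 -0.07694514  0.23121069] [-2.19342095e+00 -2.24904383e+00 -2.11728792e-05] 0.05132689103168782 [[ 0.001 -0.964 -0.267  0.067]
 [ 1.     0.001  0.     0.001]
 [ 0.    -0.267  0.964 -0.143]
 [ 0.     0.     0.     1.   ]]
line_mid 0.71 329 198 [ 0.4954 -0.0664  0.012 ]
thick_vial 0.78 148 331 [ 0.3108 -0.2094  0.027 ]
thick_vial 0.59 332 296 [ 0.502  -0.1642  0.027 ]
0.68 [ 0.504 -0.161] [-0.997 -0.082] [0.097 0.037]
0.58 [ 0.319 -0.185] [0.084 0.996] [0.034 0.077]
```

View pics/w1.png

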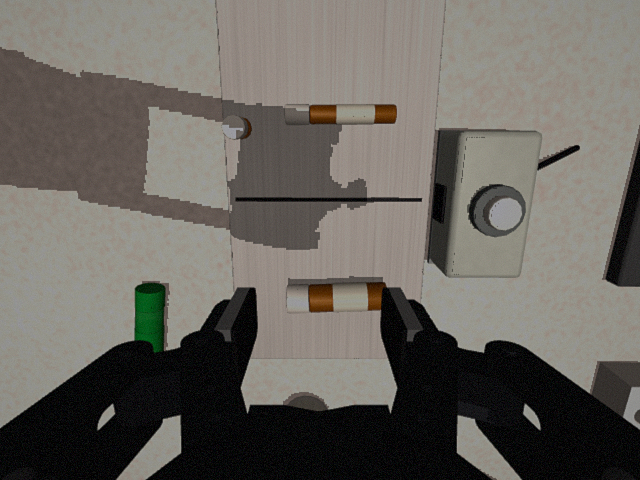

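>>> jog_arm --plan '[{"dp": [-0.13,0.013,0],"turn": 0,"grip": 0.2},{"dp": [-0.13,0.013,0],"turn": 0,"grip": 0.2},{"dp": [-0.13,0.013,0],"turn": 0,"grip": 0.2},{"dp": [-0.13,0.013,0],"turn": 0,"grip": 0.2},{"dp": [0,0,0.14],"turn": 0,"grip": 0.2},{"dp": [0,0,0.14],"turn": 0,"grip": 0.2},{"dp": [0,0,0.14],"turn": 0,"grip": 0.2},{"dp": [0,0,0.14],"turn": 0,"grip": 0.2},{"dp": [0,0,0.14],"turn": 0,"grip": 0.2},{"dp": [0,0,0.08],"turn": 0,"grip": 0.2},{"dp": [0,0,0.06],"turn": 0,"grip": 0.2},{"dp": [0,0,0],"turn": 0,"grip": 0.2}]'

```text
clock: 4.67
tool_pos: [0.4994, -0.2025, 0.0185]
tool_rot: [-2.187, -2.249, 0.003]
ft_force: [-1.3, 0.9, 0.2]
grip_width: 0.0512
finger_force: 0.0
```

Run:
```python
from h import *
st=telemetry.read_state(); im=optics.get_image("wrist"); cv2.imwrite("pics/w2.png",im["pixels"])
print(st["clock"],st["tool_pos"],st["tool_rot"],st["ft_force"],st["grip_width"])
```

```text
4.6667 [ 0.49935525 -0.20250513  0.0184899 ] [-2.18676652 -2.24877643  0.00294875] [-1.33391664  0.91683651  0.22168544] 0.051180033599938286
```

View pics/w2.png

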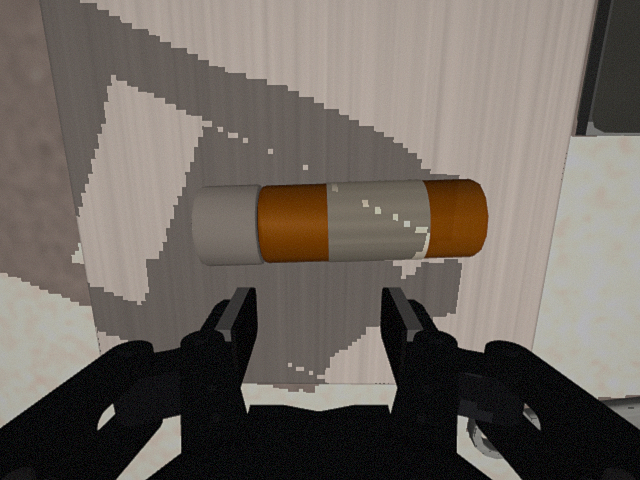

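The vial's axis is at row 222, and both fingertips are about 12 mm behind it, near row 290. I go down a little and push at about 40 mm/s.

>>> jog_arm --plan '[{"dp": [0.012,0,0.012],"turn": 0,"grip": 0.2},{"dp": [0.014,0,0],"turn": 0,"grip": 0.2},{"dp": [0.014,0,0],"turn": 0,"grip": 0.2},{"dp": [0.014,0,0],"turn": 0,"grip": 0.2},{"dp": [0.014,0,0],"turn": 0,"grip": 0.2},{"dp": [0.014,0,0],"turn": 0,"grip": 0.2},{"dp": [0.014,0,0],"turn": 0,"grip": 0.2},{"dp": [0.014,0,0],"turn": 0,"grip": 0.2},{"dp": [0.014,0,0],"turn": 0,"grip": 0.2},{"dp": [0.014,0,0],"turn": 0,"grip": 0.2},{"dp": [0.014,0,0],"turn": 0,"grip": 0.2},{"dp": [0.014,0,0],"turn": 0,"grip": 0.2}]'

```text
clock: 5.72
tool_pos: [0.5002, -0.1629, 0.0182]
tool_rot: [-2.193, -2.249, 0.0]
ft_force: [-0.3, -0.1, 0.6]
grip_width: 0.0514
finger_force: 0.0
```

```bash
cat >> h.py <<'E'
def look(name):
    st=telemetry.read_state(); im=optics.get_image("wrist"); T=ext(im,st); cv2.imwrite(f"pics/{name}.png",im["pixels"])
    print(st["clock"],st["tool_pos"].round(4),st["tool_rot"].round(3),st["ft_force"].round(1))
    for r in nets.trace("thick_vial",im)[:2]:
        v,u=np.nonzero(r["mask"]); q=np.array([onplane(im,T,i,j,.035)[:2] for i,j in zip(u[::5],v[::5])]); m=q.mean(0); e,ev=np.linalg.eigh(np.cov((q-m).T)); print(r["p"],m.round(4),ev[:,1].round(3),np.ptp(q,0).round(3), "line y there",round(.0189*m[0]-.0767,4))
E
python3 -c "
from h import *
look('w3')"
```

```text
5.7167 [ 0.5002 -0.1629  0.0182] [-2.193 -2.249  0.   ] [-0.3 -0.1  0.6]
0.77 [ 0.5042 -0.1341] [-0.999 -0.05 ] [0.104 0.034] line y there -0.0672
```

>>> jog_arm --plan '[{"dp": [0.014,0,0],"turn": 0,"grip": 0.2},{"dp": [0.014,0,0],"turn": 0,"grip": 0.2},{"dp": [0.014,0,0],"turn": 0,"grip": 0.2},{"dp": [0.014,0,0],"turn": 0,"grip": 0.2},{"dp": [0.014,0,0],"turn": 0,"grip": 0.2},{"dp": [0.014,0,0],"turn": 0,"grip": 0.2},{"dp": [0.014,0,0],"turn": 0,"grip": 0.2},{"dp": [0.014,0,0],"turn": 0,"grip": 0.2},{"dp": [0.014,0,0],"turn": 0,"grip": 0.2},{"dp": [0.014,0,0],"turn": 0,"grip": 0.2},{"dp": [0.014,0,0],"turn": 0,"grip": 0.2},{"dp": [0,0,0],"turn": 0,"grip": 0.2}]'

```text
clock: 6.82
tool_pos: [0.4991, -0.1242, 0.0183]
tool_rot: [-2.193, -2.249, 0.0]
ft_force: [-0.6, -0.0, -0.6]
grip_width: 0.0511
finger_force: 0.0
```

```bash
python3 -c "
from h import *
look('w4')"
```

```text
6.8167 [ 0.4991 -0.1242  0.0183] [-2.193 -2.249  0.   ] [-0.6 -0.  -0.6]
0.73 [ 0.5026 -0.0932] [-0.999 -0.041] [0.103 0.032] line y there -0.0672
```

View pics/w4.png

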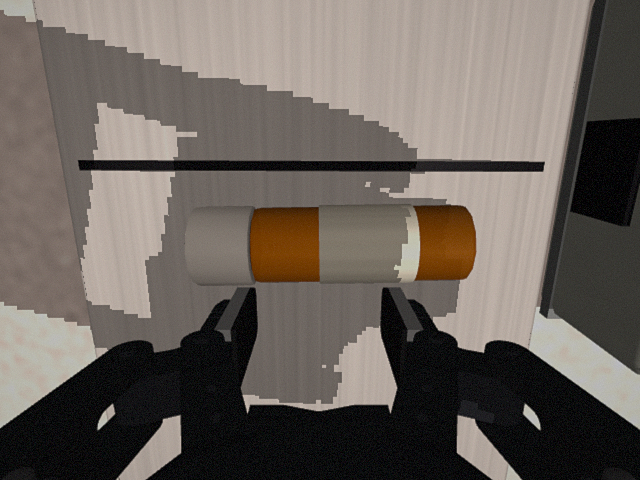

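>>> jog_arm --plan '[{"dp": [0.008,0,0],"turn": 0,"grip": 0.2},{"dp": [0.008,0,0],"turn": 0,"grip": 0.2},{"dp": [0.008,0,0],"turn": 0,"grip": 0.2},{"dp": [0.008,0,0],"turn": 0,"grip": 0.2},{"dp": [0.008,0,0],"turn": 0,"grip": 0.2},{"dp": [0.008,0,0],"turn": 0,"grip": 0.2},{"dp": [0.008,0,0],"turn": 0,"grip": 0.2},{"dp": [0.008,0,0],"turn": 0,"grip": 0.2},{"dp": [0.008,0,0],"turn": 0,"grip": 0.2},{"dp": [0.008,0,0],"turn": 0,"grip": 0.2},{"dp": [0.004,0,0],"turn": 0,"grip": 0.2},{"dp": [0,0,0],"turn": 0,"grip": 0.2}]'

```text
clock: 7.92
tool_pos: [0.4986, -0.1036, 0.0183]
tool_rot: [-2.193, -2.249, 0.0]
ft_force: [0.4, -0.0, 0.7]
grip_width: 0.0512
finger_force: 0.0
```

Run:
```python
from h import *
look('w5')
st=telemetry.read_state(); im=optics.get_image("wrist"); T=ext(im,st); g=im["pixels"].max(2)
# line ends visible beyond vial; fit tangents: vial silhouette edges vs line
for u in list(range(100,170,20))+list(range(500,540,10)):
    c=g[100:300,u].astype(int); d=np.clip(np.median(c)-c-45,0,None); k=np.argmax(d); v=100+k; w=onplane(im,T,u,v,.012); print(u,v,c[k],w.round(4),round(.0189*w[0]-.0767,4))
r=nets.trace("thick_vial",im)[0]["mask"]; o=T[:3,3]
# silhouette tangent planes -> axis y
f,cx,cy=K(im)
for u in (250,330,400):
    v=np.nonzero(r[:,u])[0]; ang=[]
    for vv in (v.min()-.5,v.max()+.5):
        d=T[:3,:3]@np.array([(u-cx)/f,(vv-cy)/f,1]); ang.append(np.arctan2(d[1],-d[2]))
    m=np.mean(ang); print("axis y",o[1]+np.tan(m)*(o[2]-.027), "half",np.ptp(ang)/2, np.arcsin(.015/np.hypot(o[2]-.027,np.tan(m)*(o[2]-.027))))
```

```text
7.9167 [ 0.4986 -0.1036  0.0183] [-2.193 -2.249  0.   ] [ 0.4 -0.   0.7]
0.9 [ 0.502  -0.0745] [-0.999 -0.036] [0.104 0.032] line y there -0.0672
100 212 6 [ 0.4087 -0.0681  0.012 ] -0.069
120 219 13 [ 0.4165 -0.0708  0.012 ] -0.0688
140 212 8 [ 0.4251 -0.0676  0.012 ] -0.0687
160 215 18 [ 0.4332 -0.0687  0.012 ] -0.0685
500 213 17 [ 0.5727 -0.0642  0.012 ] -0.0659
510 214 10 [ 0.5769 -0.0645  0.012 ] -0.0658
520 218 15 [ 0.5813 -0.0661  0.012 ] -0.0657
530 216 14 [ 0.5853 -0.0651  0.012 ] -0.0656
axis y -0.07766052182679022 half 0.10649197400905527 0.10736330742823709
axis y -0.07687980444616771 half 0.10667597677867854 0.10753848180486986
axis y -0.07580637826108365 half 0.10684171010065766 0.10777520173963545
```

View pics/w5.png

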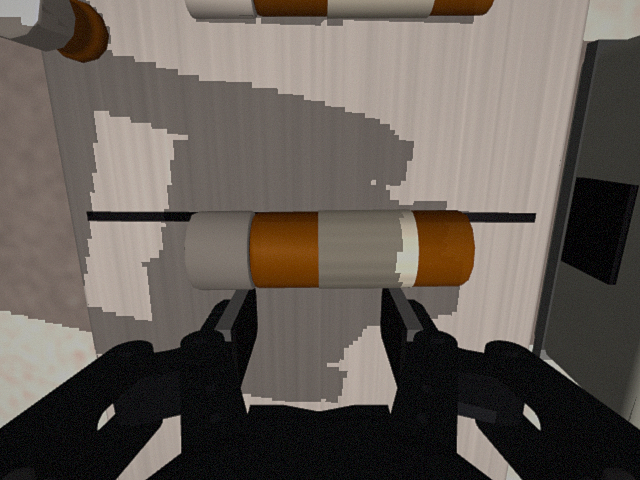

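Vial axis is at y = -0.077 and the line at -0.067, so it needs about 9.5 mm more. I push that slowly, then back off.

>>> jog_arm --plan '[{"dp": [0.006,0,0],"turn": 0,"grip": 0.2},{"dp": [0.006,0,0],"turn": 0,"grip": 0.2},{"dp": [0.006,0,0],"turn": 0,"grip": 0.2},{"dp": [0.006,0,0],"turn": 0,"grip": 0.2},{"dp": [0.006,0,0],"turn": 0,"grip": 0.2},{"dp": [0.006,0,0],"turn": 0,"grip": 0.2},{"dp": [0,0,0],"turn": 0,"grip": 0.2},{"dp": [0,0,0],"turn": 0,"grip": 0.2},{"dp": [-0.04,0,0],"turn": 0,"grip": 0.2},{"dp": [-0.06,0,0],"turn": 0,"grip": 0.2},{"dp": [0,0,0],"turn": 0,"grip": 0.2},{"dp": [0,0,0],"turn": 0,"grip": 0.2}]'

```text
clock: 9.12
tool_pos: [0.4991, -0.1207, 0.0183]
tool_rot: [2.195, 2.247, 0.0]
ft_force: [0.4, -0.2, 0.2]
grip_width: 0.0509
finger_force: 0.0
```

```bash
cat >> h.py <<'E'
def axis():
    st=telemetry.read_state(); im=optics.get_image("wrist"); T=ext(im,st); r=nets.trace("thick_vial",im)[0]["mask"]; o=T[:3,3]; f,cx,cy=K(im); print(st["clock"],st["tool_pos"].round(4))
    us=np.nonzero(r.any(0))[0]; print(us.min(),us.max())
    for u in np.linspace(us.min()+15,us.max()-15,4).astype(int):
        v=np.nonzero(r[:,u])[0]; ang=[]
        for vv in (v.min()-.5,v.max()+.5):
            d=T[:3,:3]@np.array([(u-cx)/f,(vv-cy)/f,1]); ang.append(np.arctan2(d[1],-d[2]))
        y=o[1]+np.tan(np.mean(ang))*(o[2]-.027); x=onplane(im,T,u,v.mean(),.03)[0]; print("x",x.round(4),"axis y",y.round(4),"line",round(.0189*x-.0767,4))
    return im
E
python3 -c "
from h import *
im=axis(); cv2.imwrite('pics/w6.png',im['pixels'])"
```

```text
9.1167 [ 0.4991 -0.1207  0.0183]
176 482
x 0.4535 axis y -0.0692 line -0.0681
x 0.4859 axis y -0.0684 line -0.0675
x 0.5182 axis y -0.0672 line -0.0669
x 0.5505 axis y -0.0657 line -0.0663
```

View pics/w6.png

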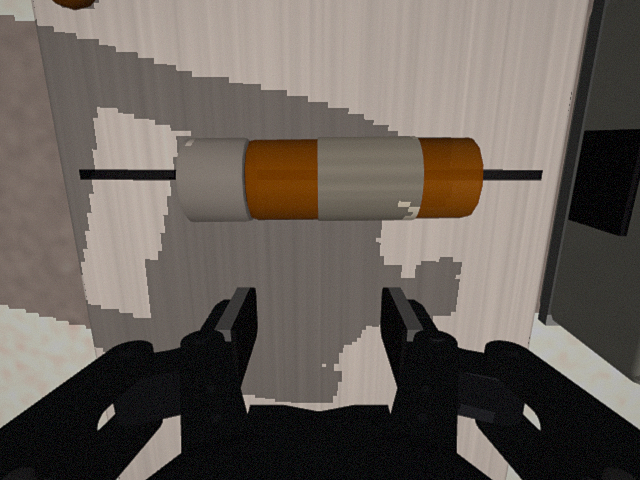

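The vial sits on the line: the line emerges at row 175 on both ends (columns 80–175 and 485–540), and the axis is within about 1 mm of it. Next I lift, shut the fingers and go above the key.

>>> jog_arm --plan '[{"dp": [0,0,-0.14],"turn": 0,"grip": 0.2},{"dp": [0,0,-0.14],"turn": 0,"grip": 0.2},{"dp": [0,0,-0.14],"turn": 0,"grip": 0.2},{"dp": [0,0,-0.14],"turn": 0,"grip": -1},{"dp": [0.052,0.14,0],"turn": 0,"grip": -1},{"dp": [0.052,0.14,0],"turn": 0,"grip": -1},{"dp": [0.052,0.14,0],"turn": 0,"grip": -1},{"dp": [0.052,0.14,0],"turn": 0,"grip": -1},{"dp": [0,0,0],"turn": 0,"grip": -1},{"dp": [0,0,0],"turn": 0,"grip": -1},{"dp": [0,0,0],"turn": 0,"grip": -1}]'

```text
clock: 10.13
tool_pos: [0.6368, -0.0638, 0.1576]
tool_rot: [-2.191, -2.249, 0.002]
ft_force: [-0.5, 1.0, 0.5]
grip_width: 0.0
finger_force: 0.0
```

Run:
```python
from h import *
st=telemetry.read_state(); im=optics.get_image("wrist"); T=ext(im,st); print(st["clock"],st["tool_pos"],st["ft_force"],st["grip_width"])
for r in nets.place_of("read_key_top",im)[:2]:
    u,v=r["centre"][0]*640,r["centre"][1]*480; print(r["p"],u,v,onplane(im,T,u,v,.084).round(4),dep(im,T,u,v).round(4))
im=optics.get_image("top"); T=ext(im)
for r in nets.place_of("read_key_top",im)[:1]+nets.place_of("thick_vial",im)[:3]:
    u,v=r["centre"][0]*640,r["centre"][1]*480; print(r["p"],u,v,onplane(im,T,u,v,.084).round(4),onplane(im,T,u,v,.027).round(4))
```

```text
10.1333 [ 0.63682996 -0.0638325   0.15755093] [-0.54770658  1.00477219  0.48614896] 9.35140244401504e-06
0.95 314.496 248.592 [ 0.6347 -0.0618  0.084 ] [ 0.6347 -0.0617  0.0841]
0.53 335.872 177.888 [ 0.6449 -0.0702  0.084 ] [ 0.6568 -0.0722  0.027 ]
0.89 507.52000000000004 231.504 [ 0.5305 -0.4216  0.084 ] [ 0.5353 -0.4454  0.027 ]
0.88 489.91999999999996 166.992 [ 0.6652 -0.3903  0.084 ] [ 0.6783 -0.4122  0.027 ]
0.57 402.11199999999997 338.688 [ 0.3153 -0.2002  0.084 ] [ 0.3067 -0.2103  0.027 ]
```

>>> jog_arm --plan '[{"dp": [0,0,0.13],"turn": 0,"grip": -1},{"dp": [0,0,0.13],"turn": 0,"grip": -1},{"dp": [0,0,0],"turn": 0,"grip": -1},{"dp": [0,0,0.012],"turn": 0,"grip": -1},{"dp": [0,0,0.012],"turn": 0,"grip": -1},{"dp": [0,0,0.012],"turn": 0,"grip": -1},{"dp": [0,0,0.008],"turn": 0,"grip": -1},{"dp": [0,0,0],"turn": 0,"grip": -1}]'

```text
clock: 11.05
tool_pos: [0.6386, -0.0645, 0.0833]
tool_rot: [2.192, 2.248, 0.002]
ft_force: [0.1, 0.4, 1.4]
grip_width: -0.0003
finger_force: 0.9
```

>>> jog_arm --plan '[{"dp": [0,0,0.008],"turn": 0,"grip": -1},{"dp": [0,0,0.008],"turn": 0,"grip": -1},{"dp": [0,0,0.004],"turn": 0,"grip": -1},{"dp": [0,0,0],"turn": 0,"grip": -1},{"dp": [0,0,0],"turn": 0,"grip": -1}]'

```text
clock: 11.47
tool_pos: [0.6387, -0.0645, 0.0781]
tool_rot: [2.192, 2.248, 0.002]
ft_force: [1.4, -0.3, 6.1]
grip_width: -0.0001
finger_force: 3.2
```

>>> jog_arm --plan '[{"dp": [0,0,0.003],"turn": 0,"grip": -1},{"dp": [0,0,0],"turn": 0,"grip": -1},{"dp": [0,0,0],"turn": 0,"grip": -1}]'

```text
clock: 11.72
tool_pos: [0.6387, -0.0645, 0.078]
tool_rot: [2.192, 2.248, 0.002]
ft_force: [-0.1, -0.6, 12.3]
grip_width: -0.0
finger_force: 6.0
```

>>> jog_arm --plan '[{"dp": [0,0,-0.03],"turn": 0,"grip": -1},{"dp": [0,0,-0.1],"turn": 0,"grip": -1},{"dp": [0,0,-0.14],"turn": 0,"grip": -1},{"dp": [0,0,-0.14],"turn": 0,"grip": -1},{"dp": [0,-0.14,0],"turn": 0,"grip": -1},{"dp": [0,-0.14,0],"turn": 0,"grip": -1},{"dp": [0,0,0],"turn": 0,"grip": -1},{"dp": [0,0,0],"turn": 0,"grip": -1}]'

```text
clock: 12.38
tool_pos: [0.5658, -0.0659, 0.179]
tool_rot: [-2.193, -2.248, 0.001]
ft_force: [0.5, 0.5, -0.2]
grip_width: -0.0001
finger_force: 0.0
```

Run:
```python
from h import *
im=axis(); st=telemetry.read_state(); T=ext(im,st); print(st["ft_force"])
for r in nets.place_of("read_key_top",im)[:1]:
    u,v=r["centre"][0]*640,r["centre"][1]*480; print(r["p"],dep(im,T,u,v).round(4))
cv2.imwrite("pics/w7.png",im["pixels"])
```

```text
12.3833 [ 0.5658 -0.0659  0.179 ]
18 62
x 0.3105 axis y -0.2036 line -0.0708
x 0.314 axis y -0.2039 line -0.0708
x 0.3187 axis y -0.2028 line -0.0707
x 0.3234 axis y -0.2022 line -0.0706
[ 0.09984131 -0.11164427 -0.61521491]
0.73 [ 0.6377 -0.0649  0.0842]
```

View pics/w7.png

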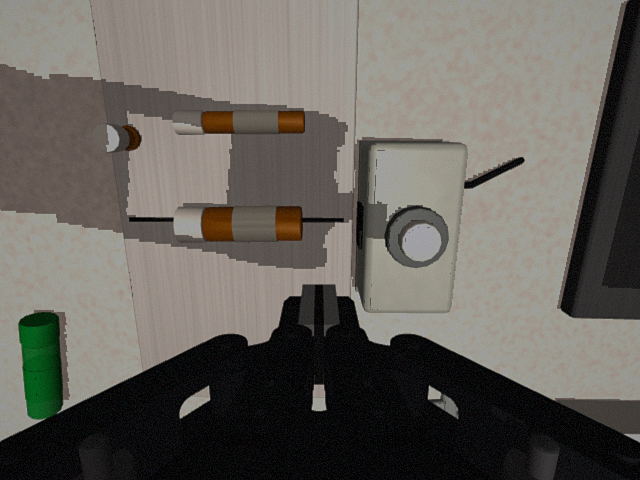

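The vial (237,223) is on the line, the key is up at z = 0.084, and the slim vial and jar are where they were. The axis readout above picked up the green look-alike, so I ignore it. I hand in now.

```bash
python3 -c "
from bench import order
print(order.close_job())"
```

```text
the job is handed in; nothing more can be done
None
```

I rolled the thick vial onto the line (about 1 mm off by the wrist camera), pressed the read key fully down and saw it come back up, left the other items untouched, and handed the job in at about 12.5 s; no verdict was returned.

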